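Raise the cheese shelf to its first lock

ROBOT

A 7-joint arm with a two-finger parallel gripper is mounted at the origin on the work surface. World frame = base frame: x ahead of the robot, y to its left, z up, the work surface at z = 0. Lengths are in mm, angles in rad, forces in N, time in s.
With the tool pointing down it reaches from about 425 to 875 mm from the base axis. Payload 8.4 kg.
Tool frame: the origin (TCP) lies at the very end of the fingers, on their centre line; the grasp point (between the pads) lies 19 mm behind it; z points along the fingers, y is the line along which they close (so a half turn about z gives the same grasp; the last joint's range is limited). The gripper opens to 87 mm and grips with 3 to 60 N. Pads are 19 mm wide; open, the fingers measure 117 mm over their backs; the gripper's body (75 mm by 190 mm) begins 51 mm behind the grasp point.
Start: joints at [-1.384, 0.333, 0.04, 1.465, -0.013, 1.343, -0.059], TCP at [183.253, 623.604, 222.546] pointing down, gripper open.
Joint ranges: [-2.58, 2.58], [-0.38, 2.09], [-1.3, 1.39], [0.25, 2.4], [-1.5, 4.64], [0.08, 2.09], [-2.65, 2.65]. Speed limits (rad/s): [2.22, 2.22, 2.79, 2.79, 3.14, 3.14, 3.14].

INTERFACE

Orientations are given as a unit quaternion [w, x, y, z].
In Python, from station import env gives the robot as it stands.
- The arm moves only by the shell command python3 -m pendant 'ROWS'. ROWS is JSON, a list of rows, each an object with "jaw": the finger opening in m, from 0 to 0.087; "offset": the shift along the tool's x, y, z in m, a list of three; "angular": the turn, a rotation vector about the tool's x, y, z in degrees, a list of three. A call has 1 to 10 rows; each row shifts and turns the commanded pose from where the row before left it, along the tool's axes as they then stand; what a row does not reach is not made up. A row lasts 1/8 s, in which the tool goes at most 62.5 mm and 10.7 degrees, less where a joint would pass 70% of its speed; a pose out of reach is approached as far as the arm can. A call is refused whole if a number of a shift passes 0.0625 or a number of a turn 10.7, either way. A call with a gripper value outside its range is refused whole. The fingers move at their own pace and stop on an object; the grip force is fixed at half the most. Time passes only in rows, so rows that do not move let the fingers close. It gives the time, the measured TCP pose, the force, the opening and the grip force at its end, in the units of the state.
- env.read_state(): the state, without advancing time (a new reading comes with each control period).
- env.get_image(name): name is "scene" or "top" or "wrist"; returns the picture (420x560x3 uint8, red, green, blue); there is no depth.
- env.camera_params(name): a dict with "vertical_fov" (degrees; the focal length in pixels is half the picture's height over the tangent of half this angle, whatever the lens; pixels are square), "cx", "cy" (the principal point, pixels), "R" (3x3) and "t" (3): a world point X has camera coordinates R X + t. Camera axes: x right, y down, z forward; pixel columns grow to the right and rows downward; lengths in mm; the calibration is good to about 2 mm. A picture is of the moment at which its call begins: read the wrist's pose just before it. camera_params takes no time and is no camera call; for the wrist camera it gives the pose at the moment of the call.
- env.close_job(): hands the job in; it is judged then, once.
The state is a dict: "clock": time; "q": joint angles; "joint_velocities": joint speeds; "joint_efforts": joint torques, N m; "tcp_pos": TCP position; "eef_rot": TCP orientation; "wrist_force": force on the tool from outside, world axes, zero at the start; "torque": the same for the moment, N m; "finger_gap": opening from 0.0 (shut) to 1.0 (fully open); "grip_force": force on a finger pad.
Only numpy, scipy, OpenCV 4.12 (cv2) and the standard library are available. Lean on these libraries where they do the work, as an engineer would, in place of code of your own. Each camera call takes 0.05 s, during which the arm holds its last target. There are 200 camera calls.

TASK

Raise the little cheese shelf to its first lock: lift its ladder section by the top bar until the pawl has dropped in under the next rung (just one rung, not two), then lower it gently until that rung sits on the pawl and carries it, and let go. Do not drop the ladder onto the pawl or press down on it, do not force it in its guides, keep the cheese on its shelf, and leave everything else where it is.

Things in the scene. Friction and masses are not known exactly. Their poses are not given: they have to be found in the camera images.
- stand: White steel stand, fixed. Origin: on the table, midway between its two guide posts; z up, x from its front (lock side) to its back (shelf side), y along the rungs; yaw up to 0.45 rad either way. Base plate 210 x 170 x 12 mm. Two C-shaped guide posts at y = +-57 mm facing each other, tops 172 mm above the table; the ladder slides up and down in them with 1.5 mm play on every side.
- lock_unit: Lock on the front of the posts; its origin is the stand's origin (on the table), its axes too. On its two upright rails a dark bar is clamped at a height that differs each time and IS NOT MEASURED. In the bar's middle sits the gravity pawl, 18 mm wide: pivoted low, it leans in (+x) between the posts by its own weight; its nose has a flat top and a sloped underside.
- posts_foot (a point): Point midway between the posts on the base plate's top, 12 mm above the table. How the pawl works: a rising rung pushes it aside; it drops in under the rung once that is about 8 mm above its nose; a rung then lowered onto the nose is carried. The nose rests on a rubber buffer and sinks 1 mm per 4 N, 8 mm at most.
- ladder: Loose aluminium ladder with a slatted shelf, 0.4 to 0.65 kg, upright in the guide posts. Origin: centre of its foot, between its stiles; axes as the stand's. At the start it stands on the base plate (origin 12 mm above the stand's). Stiles 14 x 12 mm at y = +-55 mm, 253 mm tall; three rungs of 10 mm diameter, centres 20, 80 and 140 mm above the origin.
- middle_rung (a point): Centre of the ladder's middle rung, 80 mm above its origin. At the start the pawl's nose is between the top and middle rungs, so the first lock is this rung on the pawl. It then rests 18 to 56 mm higher than at the start (the lock's height decides). Raising the ladder by 66 to 78 mm always takes this rung, and only this one, past the pawl; it hangs free until lowered onto the pawl.
- handle (a point): Centre of the ladder's top crossbar, the handle, 245 mm above the ladder's origin: a level bar along y, 16 mm thick (x), 16 mm high and 122 mm long, free on all sides, to be pinched across x from above at its middle. 24 mm of free height above the cheese's top to the bar's underside.
- shelf_mid (a point): Middle of the shelf's top face, 50 mm behind (x) and 183 mm above the ladder's origin. Shelf 80 x 122 mm, x = 11 to 91 mm.
- cheese: Small cheese wheel riding on the shelf, loose, 56 mm diameter, 30 mm high, 0.09 kg. Origin: centre of its underside.
- small_wheel: Bystander: small loose cheese wheel on the stand's base plate below the shelf, 54 mm diameter, 28 mm high. Origin: underside centre.
- wheel_left: Bystander: loose cheese wheel on the table at the stand's +y side, 110 mm diameter, 52 mm high. Origin: underside centre.
- wheel_right: Bystander: loose cheese wheel on the table at the stand's -y side, 96 mm diameter, 45 mm high. Origin: underside centre.
- brush: Bystander: hand brush lying on the table.
- trier: Bystander: T-shaped cheese trier lying on the table, 106 mm long.
- jar: Bystander: glass jar with a steel cap, 64 mm diameter, 85 mm high, on the table.
There are look-alikes about, which are no part of the job. Leave any orange or red look-alike of the cheese alone.

How it is judged:
By the outcome, as a careful person would: the job done as asked, in the order asked, and still so for the second after the job is handed in, with the robot touching nothing.
It also fails if it takes over 45 s, if anything falls off the work surface, if the arm or the gripper's body presses on something with over 40 N, if the wrist force passes 120 N, or if a joint passes its speed limit or range.

## Working session

There is one attempt and no reset: what is moved stays moved. The work goes in short steps, Python scripts to look and compute and a shell command to move; the robot and the scene stay as the last step left them, time stands still between calls to the robot, and variables do not carry over. Pictures are saved under pics/ and viewed, at most 10 in all, crops included, and the job is handed in when it is done.

```bash
mkdir -p pics; cat > h.py <<'E'
import numpy as np,cv2
from station import env
def snap(n,f):
    s=env.read_state();P=env.camera_params(n);im=env.get_image(n)
    cv2.imwrite('pics/'+f,cv2.cvtColor(im,cv2.COLOR_RGB2BGR));return im,P
def ray(P,u,v):
    f=210/np.tan(np.radians(P['vertical_fov'])/2);R=np.array(P['R']);t=np.array(P['t'])
    d=R.T@np.array([(u-P['cx'])/f,(v-P['cy'])/f,1]);return -R.T@t,d
def onz(P,u,v,z):
    c,d=ray(P,u,v);return c+d*(z-c[2])/d[2]
def proj(P,X):
    f=210/np.tan(np.radians(P['vertical_fov'])/2);c=np.array(P['R'])@np.array(X)+np.array(P['t']);return P['cx']+f*c[0]/c[2],P['cy']+f*c[1]/c[2]
E
python3 - <<'E'
from h import *
np.set_printoptions(suppress=True,precision=3)
for n in('scene','top'):
    im,P=snap(n,n+'0.png');print(n,P)
print(env.read_state())
E
```

```text
scene {'vertical_fov': 53.98021068022723, 'cx': 276.7954134818934, 'cy': 210.3285557579217, 'R': array([[-0.936,  0.352,  0.007],
       [ 0.277,  0.749, -0.602],
       [-0.217, -0.562, -0.798]]), 't': array([ 432.069,  -76.14 , 1401.292])}
top {'vertical_fov': 45.413391019775645, 'cx': 275.6962291006269, 'cy': 210.96183056524825, 'R': array([[-0.007, -1.   , -0.004],
       [-0.992,  0.008, -0.129],
       [ 0.129,  0.003, -0.992]]), 't': array([  55.443,  477.258, 1403.792])}
{'clock': 0.1, 'q': array([-1.384,  0.334,  0.04 ,  1.466, -0.013,  1.343, -0.059]), 'joint_velocities': array([ 0.   ,  0.   ,  0.001, -0.003,  0.001, -0.001, -0.002]), 'joint_efforts': array([  0.004, -65.78 ,   1.34 , -40.47 ,  -0.06 ,   0.041,   0.   ]), 'tcp_pos': array([183.165, 623.209, 221.707]), 'eef_rot': array([-0.   ,  0.142,  0.99 , -0.001]), 'wrist_force': array([ 0.046, -1.009,  0.328]), 'torque': array([0.004, 0.037, 0.003]), 'grip_force': 0.0, 'finger_gap': 0.9981938214264334}
```

View pics/scene0.png

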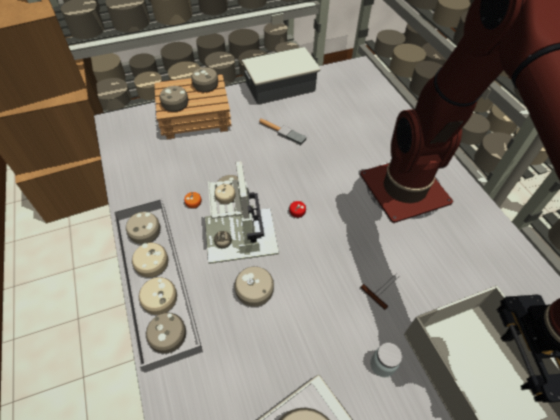

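View pics/top0.png

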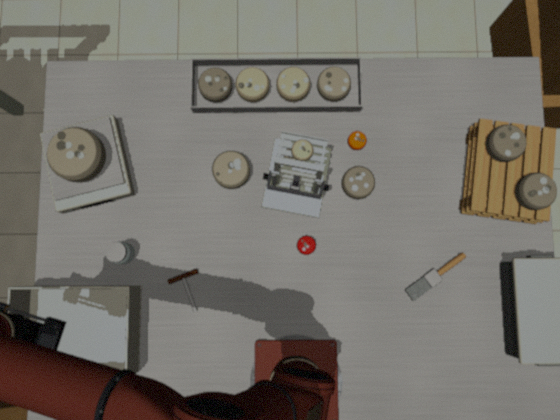

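Scene view: the stand is at about (240,220), with the base plate at (240,235), the shelf on the left, and the lock on the right facing the robot. Top view: the stand is at (298,175), with the cheese on its shelf at (302,150). Look-alikes are the red one (306,245), the orange one (357,140), the tray and rack wheels, wheel_left (231,169), wheel_right (359,182), and small_wheel under the shelf. I'm choosing the stand's ladder bar and checking it in one close crop.

```bash
python3 - <<'E'
import cv2,numpy as np
a=cv2.imread('pics/top0.png')[120:225,250:345];b=cv2.imread('pics/scene0.png')[155:270,195:285]
a=cv2.resize(a,None,fx=4.2,fy=4.2,interpolation=2);b=cv2.resize(b,None,fx=4.2,fy=4.2,interpolation=2)
c=np.zeros((max(len(a),len(b)),800,3),np.uint8);c[:len(a),:a.shape[1]]=a;c[:len(b),410:410+b.shape[1]]=b;print(a.shape,b.shape)
cv2.imwrite('pics/crop1.png',c)
E
```

```text
(441, 399, 3) (483, 378, 3)
```

View pics/crop1.png

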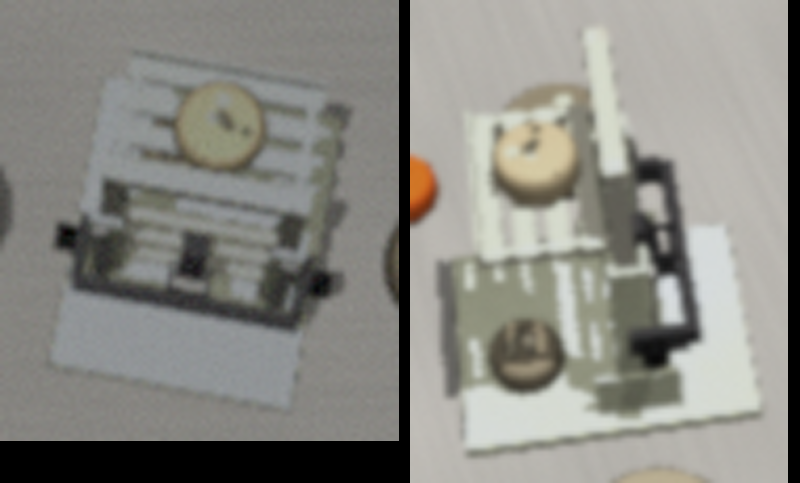

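```bash
python3 - <<'E'
from h import *
np.set_printoptions(suppress=True,precision=1)
T=env.camera_params('top');S=env.camera_params('scene')
t=lambda x,y:(250+x/4.2,120+y/4.2); s=lambda x,y:(195+(x-410)/4.2,155+y/4.2)
print('cams',ray(T,0,0)[0],ray(S,0,0)[0])
fl,fr=onz(T,*t(52,365),12),onz(T,*t(293,405),12);print('front',fl,fr,np.linalg.norm(fl-fr),np.arctan2(*( (fl-fr)[[0,1]]*[-1,1])))
print('scene plate',onz(S,*s(468,450),12),onz(S,*s(760,412),12),onz(S,*s(725,228),12))
print('bar scene z265',onz(S,*s(595,30),265),onz(S,*s(612,170),265))
print('bar top z265',[onz(T,*t(*p),265) for p in((88,172),(322,212),(105,190),(310,205))])
print('cheese',onz(T,*t(221,124),225),onz(S,*s(537,155),225))
a=onz(T,*t(52,365),12)
E
```

```text
cams [ 291.9   47.5 1454. ] [ 730.   692.  1069.7]
front [492.3  90.5  12. ] [463.2 -75.4  12. ] 168.41615403687564 -0.173562655448248
scene plate [695.9  57.   12. ] [494.  99.  12.] [461.2 -63.5  12. ]
bar scene z265 [549.  -60.4 265. ] [574.   52.9 265. ]
bar top z265 [array([569.3,  61.8, 265. ]), array([544.7, -72.5, 265. ]), array([558.6,  52.1, 265. ]), array([548.9, -65.7, 265. ])]
cheese [607.3 -17.3 225. ] [606.9  -6.8 225. ]
```

```bash
python3 -m pendant '[{"jaw":0.06,"offset":[0,0,-0.06],"angular":[0,0,0]},{"jaw":0.06,"offset":[0,0,-0.06],"angular":[0,0,0]},{"jaw":0.06,"offset":[0,0,-0.06],"angular":[0,0,0]},{"jaw":0.06,"offset":[-0.041,-0.038,0],"angular":[0,0,0]},{"jaw":0.06,"offset":[-0.041,-0.038,0],"angular":[0,0,0]},{"jaw":0.06,"offset":[-0.041,-0.038,0],"angular":[0,0,0]},{"jaw":0.06,"offset":[-0.041,-0.038,0],"angular":[0,0,0]},{"jaw":0.06,"offset":[-0.041,-0.038,0],"angular":[0,0,0]},{"jaw":0.06,"offset":[-0.041,-0.038,0],"angular":[0,0,0]},{"jaw":0.06,"offset":[-0.041,-0.038,0],"angular":[0,0,0]}]'
```

```text
clock: 1.35
tcp_pos: [384.2, 285.6, 402.3]
eef_rot: [-0.0, 0.142, 0.99, -0.0]
wrist_force: [0.4, 1.0, 0.5]
finger_gap: 0.688
grip_force: 0.0
```

```bash
python3 -m pendant '[{"jaw":0.06,"offset":[-0.041,-0.038,0],"angular":[0,0,0]},{"jaw":0.06,"offset":[-0.041,-0.038,0],"angular":[0,0,0]},{"jaw":0.06,"offset":[-0.041,-0.038,0],"angular":[0,0,0]},{"jaw":0.06,"offset":[-0.041,-0.038,0],"angular":[0,0,0]},{"jaw":0.06,"offset":[-0.041,-0.038,0],"angular":[0,0,0]},{"jaw":0.06,"offset":[0,0,0],"angular":[0,0,10.5]},{"jaw":0.06,"offset":[0,0,0],"angular":[0,0,10.5]},{"jaw":0.06,"offset":[0,0,0],"angular":[0,0,10.5]},{"jaw":0.06,"offset":[0,0,0],"angular":[0,0,10.5]},{"jaw":0.06,"offset":[0,0,0],"angular":[0,0,10.5]}]' && python3 -m pendant '[{"jaw":0.06,"offset":[0,0,0],"angular":[0,0,10.5]},{"jaw":0.06,"offset":[0,0,0],"angular":[0,0,10.5]},{"jaw":0.06,"offset":[0,0,0],"angular":[0,0,10.2]},{"jaw":0.06,"offset":[0,0,0],"angular":[0,0,0]}]'
python3 - <<'E'
from h import *
np.set_printoptions(suppress=True,precision=3)
im,P=snap('wrist','w1.png');print(P,ray(P,0,0)[0]);s=env.read_state();print(s['tcp_pos'],s['eef_rot'])
print(proj(P,[560,-5,265]))
E
```

```text
clock: 2.6
tcp_pos: [526.5, 47.3, 402.2]
eef_rot: [-0.0, 0.568, 0.823, -0.0]
wrist_force: [-0.5, -1.1, 0.1]
finger_gap: 0.687
grip_force: 0.0
clock: 3.1
tcp_pos: [526.6, 47.4, 402.3]
eef_rot: [-0.0, 0.766, 0.643, -0.0]
wrist_force: [-0.1, 0.8, 0.0]
finger_gap: 0.689
grip_force: 0.0
{'vertical_fov': 59.21184572613291, 'cx': 280.7449919400657, 'cy': 213.13442252366178, 'R': array([[ 0.985, -0.175, -0.001],
       [-0.166, -0.938,  0.305],
       [-0.054, -0.3  , -0.952]]), 't': array([-509.551,   40.285,  606.661])} [541.249 130.777 565.022]
[526.6    47.37  402.346] [-0.     0.765  0.644 -0.   ]
(np.float64(328.96422220966025), np.float64(250.30491760093702))
```

View pics/w1.png

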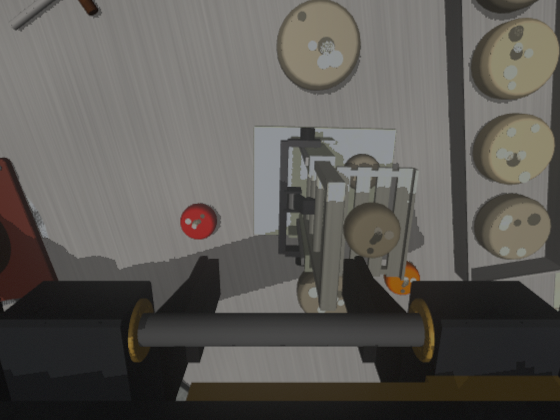

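Wrist view: the plate's left edge is at column 255 and vertical, so the yaw matches the tool. The crossbar runs from about (325,165) to (335,305), with the cheese at (372,230). I'll zoom in on the bar.

```bash
python3 - <<'E'
import cv2
a=cv2.imread('pics/w1.png')[125:325,240:430]
cv2.imwrite('pics/c2.png',cv2.resize(a,None,fx=3,fy=3,interpolation=2))
E
```

```text
(no output)
```

View pics/c2.png

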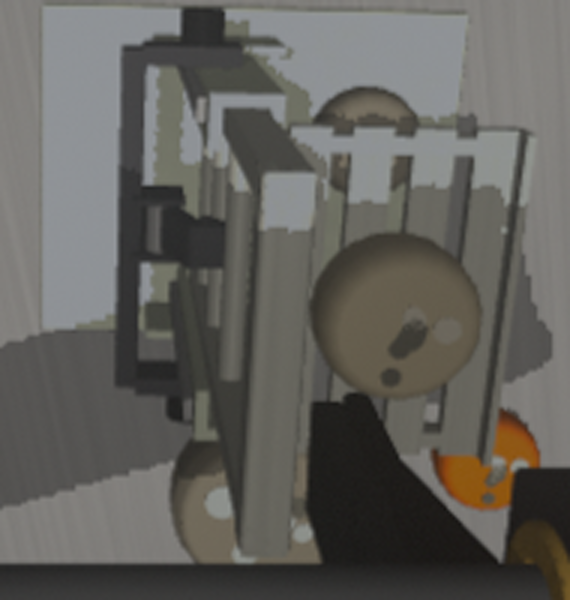

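```bash
cat > m.py <<'E'
from h import *
np.set_printoptions(suppress=True,precision=3)
P={'vertical_fov':59.21184572613291,'cx':280.745,'cy':213.134}
P=env.camera_params('wrist')
w=lambda x,y:(240+x/3,125+y/3)
c=[onz(P,*w(*p),265) for p in((262,173),(316,173),(241,553),(290,553))]
for p in c:print(p)
a,b=(c[0]+c[1])/2,(c[2]+c[3])/2
d=a-b;print('len',np.linalg.norm(d),'w',np.linalg.norm(c[0]-c[1]),np.linalg.norm(c[2]-c[3]),'yaw',np.degrees(np.arctan2(-d[0],d[1])),'mid',(a+b)/2)
p=[onz(P,*w(*q),12) for q in((42,8),(42,332),(468,13))];print(p,np.linalg.norm(p[0]-p[2]))
d=p[0]-p[1];print(np.degrees(np.arctan2(-d[0],d[1])))
print('cheese',onz(P,*w(396,316),225))
s=env.read_state();e=(a+b)/2-s['tcp_pos']
from scipy.spatial.transform import Rotation as R
r=R.from_quat(s['eef_rot'],scalar_first=True);print('tool offset',r.inv().apply(e));print(r.as_matrix())
E
python3 m.py
```

```text
[566.938  55.777 265.   ]
[581.663  53.211 265.   ]
[544.379 -62.604 265.   ]
[559.34  -65.206 265.   ]
len 120.50690440793655 w 14.946809874406926 15.186277273474845 yaw -10.732304658579203 mid [563.08   -4.705 265.   ]
[array([494.139,  92.555,  12.   ]), array([461.379, -73.501,  12.   ]), array([698.569,  54.483,  12.   ])] 207.94447751877726
-11.160123146476588
cheese [607.129  -9.163 225.   ]
tool offset [-45.034  44.912 137.337]
[[ 0.171  0.985 -0.   ]
 [ 0.985 -0.171 -0.   ]
 [-0.    -0.    -1.   ]]
```

```bash
python3 -m pendant '[{"jaw":0.044,"offset":[-0.045,0.045,0],"angular":[0,0,1]},{"jaw":0.044,"offset":[0,0,0.05],"angular":[0,0,0]},{"jaw":0.044,"offset":[0,0,0.05],"angular":[0,0,0]},{"jaw":0.044,"offset":[0,0,0.02],"angular":[0,0,0]},{"jaw":0.044,"offset":[0,0,0],"angular":[0,0,0]}]'
python3 - <<'E'
from h import *
np.set_printoptions(suppress=True,precision=2)
im,P=snap('wrist','w2.png');s=env.read_state();print(s['tcp_pos'],s['eef_rot'])
print([proj(P,p) for p in([563,-4.7,265],[574,55,265],[552,-64,265])])
E
```

```text
clock: 3.78
tcp_pos: [561.6, -3.8, 281.2]
eef_rot: [-0.001, 0.771, 0.637, -0.001]
wrist_force: [-0.4, 0.1, 1.3]
finger_gap: 0.506
grip_force: 0.0
[562.37  -3.84 282.71] [-0.    0.77  0.64 -0.  ]
[(np.float64(284.30028989711144), np.float64(263.2933124603902)), (np.float64(283.5802056502113), np.float64(148.42803449031612)), (np.float64(284.7678261783559), np.float64(357.7624996730649))]
```

View pics/w2.png

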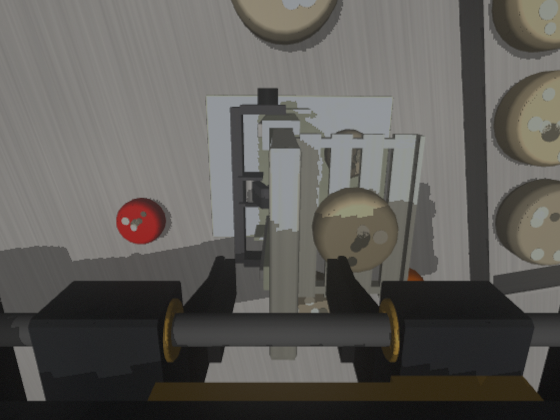

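The bar is at columns 270–299, centre 284.4, and my fit predicted 284. The fingers straddle it, off centre by about 1 mm. Descending, then closing slowly.

```bash
python3 -m pendant '[{"jaw":0.044,"offset":[0,0.001,0.02],"angular":[0,0,0]},{"jaw":0.044,"offset":[0,0,0.015],"angular":[0,0,0]},{"jaw":0.044,"offset":[0,0,0.008],"angular":[0,0,0]},{"jaw":0.03,"offset":[0,0,0],"angular":[0,0,0]},{"jaw":0.02,"offset":[0,0,0],"angular":[0,0,0]},{"jaw":0.02,"offset":[0,0,0],"angular":[0,0,0]},{"jaw":0.02,"offset":[0,0,0],"angular":[0,0,0]}]'; python3 -m pendant '[{"jaw":0.018,"offset":[0,0,0],"angular":[0,0,0]},{"jaw":0.017,"offset":[0,0,0],"angular":[0,0,0]},{"jaw":0.016,"offset":[0,0,0],"angular":[0,0,0]}]'
```

```text
clock: 4.7
tcp_pos: [563.6, -4.0, 239.9]
eef_rot: [0.0, 0.772, 0.636, 0.0]
wrist_force: [0.7, 0.5, -0.4]
finger_gap: 0.24
grip_force: 0.0
clock: 5.08
tcp_pos: [563.3, -4.0, 239.6]
eef_rot: [-0.0, 0.772, 0.636, -0.0]
wrist_force: [-1.8, -0.3, 2.1]
finger_gap: 0.188
grip_force: 0.8
```

```bash
python3 -m pendant '[{"jaw":0.012,"offset":[0,0,0],"angular":[0,0,0]},{"jaw":0.008,"offset":[0,0,0],"angular":[0,0,0]},{"jaw":0.006,"offset":[0,0,0],"angular":[0,0,0]},{"jaw":0.006,"offset":[0,0,0],"angular":[0,0,0]}]'
```

```text
clock: 5.58
tcp_pos: [563.2, -4.0, 239.5]
eef_rot: [-0.0, 0.772, 0.636, -0.0]
wrist_force: [-4.5, 0.8, 3.5]
finger_gap: 0.18
grip_force: 30.0
```

```bash
python3 -m pendant '[{"jaw":0.006,"offset":[0,-0.0005,0],"angular":[0,0,0]},{"jaw":0.006,"offset":[0,0,-0.003],"angular":[0,0,0]},{"jaw":0.006,"offset":[0,0,-0.003],"angular":[0,0,0]},{"jaw":0.006,"offset":[0,0,0],"angular":[0,0,0]}]'; python3 -c "
from station import env;print(env.read_state()['torque'])"
```

```text
clock: 6.08
tcp_pos: [563.0, -4.0, 245.4]
eef_rot: [0.0, 0.772, 0.636, -0.0]
wrist_force: [0.3, 0.6, -7.2]
finger_gap: 0.176
grip_force: 30.0
[-0.06364656  0.16562144  0.04014411]
```

```bash
L='x'; python3 -m pendant '[{"jaw":0.006,"offset":[0,0,-0.006],"angular":[0,0,0]},{"jaw":0.006,"offset":[0,0,-0.006],"angular":[0,0,0]},{"jaw":0.006,"offset":[0,0,-0.006],"angular":[0,0,0]},{"jaw":0.006,"offset":[0,0,-0.006],"angular":[0,0,0]},{"jaw":0.006,"offset":[0,0,-0.006],"angular":[0,0,0]}]'; python3 -m pendant '[{"jaw":0.006,"offset":[0,0,-0.006],"angular":[0,0,0]},{"jaw":0.006,"offset":[0,0,-0.006],"angular":[0,0,0]},{"jaw":0.006,"offset":[0,0,-0.006],"angular":[0,0,0]},{"jaw":0.006,"offset":[0,0,-0.006],"angular":[0,0,0]},{"jaw":0.006,"offset":[0,0,-0.006],"angular":[0,0,0]},{"jaw":0.006,"offset":[0,0,-0.006],"angular":[0,0,0]},{"jaw":0.006,"offset":[0,0,0],"angular":[0,0,0]},{"jaw":0.006,"offset":[0,0,0],"angular":[0,0,0]},{"jaw":0.006,"offset":[0,0,0],"angular":[0,0,0]}]'
```

```text
clock: 6.7
tcp_pos: [563.0, -4.0, 276.0]
eef_rot: [0.0, 0.772, 0.636, 0.0]
wrist_force: [0.3, 0.4, -7.3]
finger_gap: 0.18
grip_force: 30.0
clock: 7.82
tcp_pos: [562.8, -3.9, 311.3]
eef_rot: [-0.0, 0.772, 0.636, -0.0]
wrist_force: [-0.0, 0.1, -7.8]
finger_gap: 0.182
grip_force: 30.0
```

```bash
python3 - <<'E'
from h import *
np.set_printoptions(suppress=True,precision=1)
P={'vertical_fov':59.21184572613291,'cx':280.745,'cy':213.134,'R':np.array([[0.985,-0.175,-0.001],[-0.166,-0.938,0.305],[-0.054,-0.3,-0.952]]),'t':np.array([-509.551,40.285,606.661])}
y=np.radians(-10.9);X=np.array([np.cos(y),np.sin(y),0]);Y=np.array([-np.sin(y),np.cos(y),0]);o=np.array([563,-4.7,0])
for yy,p in((9,(205,222)),(0,(205,243)),(-9,(205,265)),(0,(222,243)),(-9,(222,265)),(0,(165,225))):
    c,d=ray(P,240+p[0]/3,125+p[1]/3);q=c+d*((yy-(c-o)@Y)/(d@Y));print(p,(q-o)@X,q[2])
E
```

```text
(205, 222) -11.96715441944624 132.87809534740387
(205, 243) -11.594537497896088 132.39188921393406
(205, 265) -11.344722362279294 133.65189741336064
(222, 243) -4.639533013664087 132.04977429111472
(222, 265) -4.367843457617523 133.33151247272218
(165, 225) -26.945628495585403 106.15740139896872
```

The pawl nose top is at about 132 mm, so contact should come at TCP z ≈ 285. Lowering to about 295, then in small steps.

```bash
python3 -m pendant '[{"jaw":0.006,"offset":[0,0,0.003],"angular":[0,0,0]},{"jaw":0.006,"offset":[0,0,0.003],"angular":[0,0,0]},{"jaw":0.006,"offset":[0,0,0.003],"angular":[0,0,0]},{"jaw":0.006,"offset":[0,0,0.003],"angular":[0,0,0]},{"jaw":0.006,"offset":[0,0,0.003],"angular":[0,0,0]},{"jaw":0.006,"offset":[0,0,0],"angular":[0,0,0]}]'
```

```text
clock: 8.57
tcp_pos: [562.8, -3.9, 296.3]
eef_rot: [-0.0, 0.772, 0.636, -0.0]
wrist_force: [0.9, -0.1, -6.7]
finger_gap: 0.18
grip_force: 30.0
```

```bash
python3 -m pendant '[{"jaw":0.006,"offset":[0,0,0.001],"angular":[0,0,0]},{"jaw":0.006,"offset":[0,0,0.001],"angular":[0,0,0]},{"jaw":0.006,"offset":[0,0,0.001],"angular":[0,0,0]},{"jaw":0.006,"offset":[0,0,0],"angular":[0,0,0]}]'
```

```text
clock: 9.07
tcp_pos: [562.9, -3.9, 293.5]
eef_rot: [-0.0, 0.772, 0.636, -0.0]
wrist_force: [0.7, -0.1, -7.3]
finger_gap: 0.182
grip_force: 30.0
```

```bash
python3 -m pendant '[{"jaw":0.006,"offset":[0,0,0.001],"angular":[0,0,0]},{"jaw":0.006,"offset":[0,0,0.001],"angular":[0,0,0]},{"jaw":0.006,"offset":[0,0,0.001],"angular":[0,0,0]},{"jaw":0.006,"offset":[0,0,0],"angular":[0,0,0]}]'
```

```text
clock: 9.57
tcp_pos: [562.9, -3.9, 290.5]
eef_rot: [-0.0, 0.772, 0.636, -0.0]
wrist_force: [0.0, 0.9, -8.1]
finger_gap: 0.179
grip_force: 30.0
```

```bash
python3 -m pendant '[{"jaw":0.006,"offset":[0,0,0.001],"angular":[0,0,0]},{"jaw":0.006,"offset":[0,0,0.001],"angular":[0,0,0]},{"jaw":0.006,"offset":[0,0,0],"angular":[0,0,0]}]'
```

```text
clock: 9.95
tcp_pos: [563.0, -4.0, 288.5]
eef_rot: [0.0, 0.772, 0.636, -0.0]
wrist_force: [-0.5, -0.2, -6.2]
finger_gap: 0.182
grip_force: 30.0
```

```bash
python3 -m pendant '[{"jaw":0.006,"offset":[0,0,0.001],"angular":[0,0,0]},{"jaw":0.006,"offset":[0,0,0],"angular":[0,0,0]}]'
```

```text
clock: 10.2
tcp_pos: [563.1, -4.0, 287.8]
eef_rot: [0.0, 0.772, 0.636, 0.0]
wrist_force: [0.0, -0.5, -5.5]
finger_gap: 0.179
grip_force: 30.0
```

```bash
python3 -m pendant '[{"jaw":0.006,"offset":[0,0,0.001],"angular":[0,0,0]},{"jaw":0.006,"offset":[0,0,0],"angular":[0,0,0]},{"jaw":0.006,"offset":[0,0,0],"angular":[0,0,0]}]'
```

```text
clock: 10.58
tcp_pos: [563.2, -4.0, 286.8]
eef_rot: [0.0, 0.772, 0.636, 0.0]
wrist_force: [0.4, -0.1, -1.6]
finger_gap: 0.181
grip_force: 30.0
```

```bash
python3 -m pendant '[{"jaw":0.006,"offset":[0,0,0.0003],"angular":[0,0,0]},{"jaw":0.006,"offset":[0,0,0],"angular":[0,0,0]},{"jaw":0.006,"offset":[0,0,0],"angular":[0,0,0]}]'; python3 - <<'E'
from h import *
im,P=snap('wrist','w3.png');im2,_=snap('scene','s3.png')
for i in range(4): print(env.read_state()['wrist_force']);env.get_image('top')
a=im[60:340,170:470][:,:,::-1];b=im2[120:270,180:300][:,:,::-1]
c=np.zeros((500,800,3),np.uint8);a=cv2.resize(a,(428,400));b=cv2.resize(b,(368,460));c[:400,:428]=a;c[:460,430:798]=b
cv2.imwrite('pics/c3.png',c)
E
```

```text
clock: 10.95
tcp_pos: [563.1, -3.9, 286.4]
eef_rot: [0.0, 0.772, 0.636, 0.0]
wrist_force: [0.4, -0.2, -0.5]
finger_gap: 0.178
grip_force: 30.0
[-0.39885271  0.24886072 -1.04433145]
[ 0.9025942  -0.03373386 -0.27003502]
[ 0.09625767  0.08286342 -0.75977822]
[ 0.76801864 -0.35138375 -0.67358695]
```

View pics/c3.png

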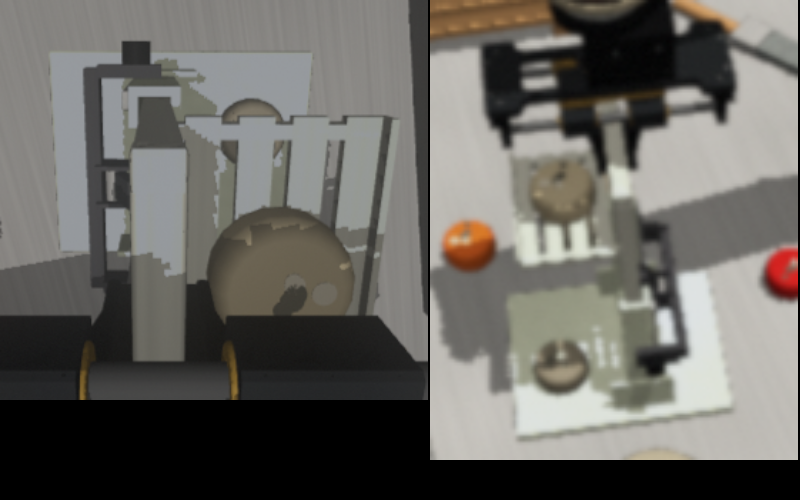

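The shelf is raised 47 mm with the cheese still on it (crop 280,270), and the pawl carries the weight, with only about 0.6 N left on the wrist. Letting go and retreating straight up.

```bash
python3 -m pendant '[{"jaw":0.018,"offset":[0,0,0],"angular":[0,0,0]},{"jaw":0.024,"offset":[0,0,0],"angular":[0,0,0]},{"jaw":0.036,"offset":[0,0,0],"angular":[0,0,0]},{"jaw":0.036,"offset":[0,0,0],"angular":[0,0,0]},{"jaw":0.036,"offset":[0,0,-0.01],"angular":[0,0,0]},{"jaw":0.036,"offset":[0,0,-0.02],"angular":[0,0,0]},{"jaw":0.036,"offset":[0,0,-0.03],"angular":[0,0,0]},{"jaw":0.036,"offset":[0,0,-0.03],"angular":[0,0,0]},{"jaw":0.036,"offset":[0,0,0],"angular":[0,0,0]},{"jaw":0.036,"offset":[0,0,0],"angular":[0,0,0]}]'
python3 - <<'E'
from h import *
im,P=snap('wrist','w4.png')
y=np.radians(-10.9);Y=np.array([-np.sin(y),np.cos(y),0])
for z in (265,265+45,265+47):print(z,proj(P,np.array([563,-4.7,z])+61*Y))
E
```

```text
clock: 12.5
tcp_pos: [562.9, -4.0, 376.1]
eef_rot: [-0.0, 0.772, 0.636, -0.0]
wrist_force: [-0.4, -0.7, -0.1]
finger_gap: 0.416
grip_force: 0.0
265 (np.float64(281.2145663046682), np.float64(130.13369313044882))
310 (np.float64(281.2608110076341), np.float64(136.83486014025547))
312 (np.float64(281.2632780147918), np.float64(137.1923459909021))
```

View pics/w4.png

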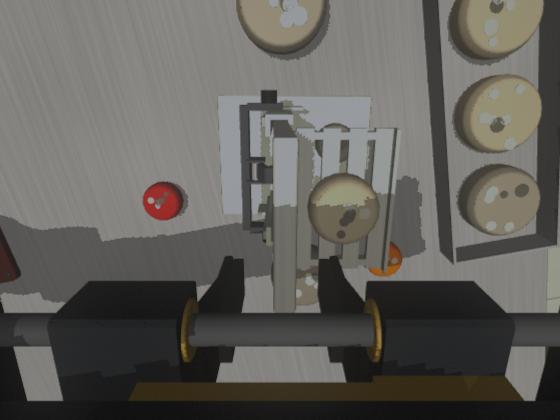

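The ladder stays raised: the bar end is at row 136 (137 expected) and is 23 px wide, which fits the raised height. The cheese is on its shelf at (343,208) and the gripper is clear.

```bash
python3 -c "
from station import env;print(env.close_job())"
```

```text
the job is handed in; nothing more can be done
None
```

The shelf is up on its first lock, about 47 mm higher, with the middle rung carried by the pawl, the cheese still on the shelf and the gripper clear; I handed the job in at about 12.5 s on the robot's clock.

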